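Half-latch the lamp's bayonet cap after flushing the socket

ROBOT

A 6-joint arm with a two-finger parallel gripper is mounted at the origin on the work surface. World frame = base frame: x ahead of the robot, y to its left, z up, the work surface at z = 0. Lengths are in mm, angles in rad, forces in N, time in s.
With the tool pointing down it reaches from about 325 to 875 mm from the base axis. Payload 4.4 kg.
Tool frame: the origin (TCP) lies on the centre line of the jaws, within the pads' length; the fingertips stand ahead of it and the grasp point (between the pads) lies 6 mm ahead of it (ctrl.tcp_to_tips is the z of the fingertips in the tool frame, in mm); z points along the fingers, y is the direction in which the jaws open and shut (so a half turn about z gives the same grasp; the last joint's range is limited). The gripper opens to 85 mm and grips with 20 to 120 N. Pads are 22 mm wide; open, the fingers measure 114 mm over their backs; the gripper's body (76 mm by 85 mm) begins 54 mm behind the grasp point. The pads swing forward as they close: fully open they stand 13 mm farther back than shut.
Start: joints at [-1.454, 0.207, 1.542, -0, 1.393, -0.15], TCP at [152.138, -554.51, 256.282] pointing down, gripper open.
Joint ranges: [-2.73, 2.73], [-0.86, 2.22], [0.23, 2.46], [-1.11, 4.25], [0.08, 2.63], [-2.82, 2.82]. Speed limits (rad/s): [2.79, 2.79, 3.14, 3.14, 3.14, 3.14].

INTERFACE

Orientations are given as a 3x3 rotation matrix whose columns are the frame's x, y, z axes.
In Python, from plant import ctrl, sensors, optics gives the robot as it stands. Calls block until the motion is done:
- ctrl.move_ptp(position, orientation): joint-space move of the TCP to a pose.
- ctrl.move_l(position, rot=None, vel=150, threshold=None): straight line of the TCP; rot=None keeps the orientation; vel is the mean speed in mm/s. With threshold (N) it stops when the force on the tool has changed by that much, and returns True; else False.
- ctrl.set_joints(angles): joint-space move.
- ctrl.gripper_to(opening, force=None): finger opening in mm; force is the grip in N (None keeps the last); returns when the fingers have stopped.
- ctrl.hold(seconds).
- ctrl.solve_ik(position, orientation): joint angles nearest the present ones, or None.
- sensors.read_state(): the state.
- optics.grab_frame(name): name is "scene" or "top" or "wrist"; returns (picture, depth): 384x512x3 uint8, red, green, blue; 384x512 float32, mm along the optical axis (not along the pixel's ray), 0 where there is no reading.
- optics.camera_params(name): a dict with "mtx" (3x3 intrinsics, pixels), "R" (3x3) and "t" (3): a world point X has camera coordinates R X + t; the wrist camera has in their place "T_tool_cam" (4x4, takes a point from camera to tool coordinates, whose origin is the TCP and whose axes are the flange's). Camera axes: x right, y down, z forward; pixel columns grow to the right and rows downward; lengths in mm; the calibration is good to about 2 mm. The wrist camera is an equidistant fisheye: a pixel r from the principal point sees the ray r / f radians off the axis. A picture is of the moment at which its call begins: read the wrist's pose just before it. camera_params takes no time and is no camera call.
A pose or a line that the arm cannot do raises ctrl.MotionError and nothing moves.
- ctrl.finish_job(): hands the job in, once; it reports no verdict.
The state is a dict: "t": time; "q": joint angles; "qvel": joint speeds; "tau": joint torques, N m; "eef_pos": TCP position; "eef_rot": TCP orientation; "force": force on the tool from outside, world axes, zero at the start; "wrist_torque": the same for the moment, N m; "grip_width": finger opening in mm.
Only numpy, scipy, OpenCV 4.12 (cv2) and the standard library are available. Lean on these libraries where they do the work, as an engineer would, in place of code of your own. Each camera call takes 0.05 s, during which the arm holds its last target. There are 200 camera calls.

TASK

Flush the lamp socket by pressing the spring cap of the clamped cleaner canister all the way down and letting it spring back up. Then pick the bayonet cap up by its grip bar, lower it into the socket through the slots until its flange sits on the collar, and twist it clockwise (seen from above) to the single mark halfway to the lock, never onto the lock click. Finish while still gripping the cap there, without letting go, and leave the tools and parts lying around where they are.

Things in the scene. Friction and masses are not known exactly. Their poses are not given: they have to be found in the camera images.
- lamp: Beige metal lamp base fixed to the bench: box 40 mm high, 120 wide (y), from x = -87 to +63 mm, with a black rocker switch at x = -67 (top 49 mm high). Origin on the bench under the socket axis, z up. The round socket collar stands on it: outer radius 42, rim 62 mm above the bench. A cleaner canister (radius 25, foot clamp radius 29) is clamped to it, axis at y = -140 mm, 135 mm high.
- socket (a point): Centre of the socket's mouth, on its axis at the height of the collar's rim, 62 mm above the bench; axes as the lamp's (x through the two slots, z up). The mouth is a ledge 8 mm thick with a bore of radius 25.5 mm; below it a channel of radius 33 mm, 14 mm high, lets the lugs turn.
- slot (a point): Middle of one of the two slots in the ledge for the cap's lugs, 29 mm from the axis along the lamp's +x, at rim height; the other lies opposite, along -x. Each is 11 (inside) to 14 mm wide and reaches out to radius 33 mm; a pair of raised marks stands astride it on the rim.
- halfway (a point): The single raised mark on the rim (6 x 3.5 mm, 2 mm high), 39 mm from the axis, 41 degrees clockwise of the slot at the lamp's +x; another lies opposite. It is halfway from slot to lock: turn the cap until its grip bar points at these marks.
- lock (a point): Where a lug's centre comes to its solid stop in the lock, inside the channel about 81 degrees clockwise (seen from above) of a slot. A lug meets the sprung click ball (about 1 to 3 N) from 53 degrees. Anticlockwise the cap is stopped within 8 degrees of the slots.
- nozzle_top (a point): Centre of the top of the canister's white spring cap (radius 15, 18 mm high, with a short spout towards the socket), 135 mm above the bench when up; moves down with it.
- nozzle (a joint): Travel of the spring cap in m: 0 up, 0.006 fully down. The spring takes about 0.7 N to start and 5 N to be fully down, and lifts the cap again.
- cap: Loose bayonet cap, about 0.16 kg, 50 mm high, standing on its plug (radius 24, 17 mm long, tapered at the bottom). Origin at the centre of the plug's underside, z up. Flange disc radius 35 from 17 to 22 mm height. A half turn about z leaves it the same. Fully in, its flange lies on the collar's rim and the origin is 17 mm below socket (45 mm above the bench).
- lug (a point): Outer end of one of the cap's two lugs, on the cap's +x axis, 30 mm from its centre, 3 mm above its underside; the other is opposite. Lugs are 6 mm wide, 6 mm high, flush with the underside. They pass the slots when the cap's x axis is within about 5 degrees of the lamp's, either way round.
- grip (a point): Middle of the cap's black grip bar, 36 mm above the cap's underside. The bar lies along the cap's x, in line with the lugs: 56 long, 18 wide (y), from 22 to 50 mm above the underside.
- bradawl: Loose nickel bradawl lying flat, about 162 mm long and 24 mm thick; a bystander. Origin on the bench under the middle of its handle, spike along +x.
- roller: Loose black rubber roller, 80 mm wide, 36 mm diameter, with a wooden handle along +x, about 145 mm long and 36 mm high; a bystander. Origin on the bench under the roller's middle.
- bar: Loose walnut stretcher bar 38 (x) x 300 (y) x 19 mm, lying flat; a bystander. Origin at the centre of its underside.
- key: Loose L-shaped metal frame corner key, legs 45 mm along +x and 38 mm along +y, 14 mm wide, 6 mm thick; a bystander. Origin on the bench at its corner.
Mind the look-alikes: they are no part of the job. Several things look just like the cap: the one meant starts farthest to the robot's right.

How it is judged:
By the outcome, as a careful person would: the job done as asked, in the order asked, and still so for the second after the job is handed in, while the arm keeps its last pose, push and grip.
It also fails if it takes over 54 s, if anything falls off the work surface, if the arm or the gripper's body presses on something with over 40 N, if the wrist force passes 120 N, or if a joint passes its speed limit or range.

## Working session

There is one attempt and no reset: what is moved stays moved. The work goes in short steps, each a Python script; the robot and the scene stay as the last script left them, time stands still between calls to the robot, and variables do not carry over. Pictures are saved under pics/ and viewed, about 8 in all and at most 12, crops included, and the job is handed in when it is done.

```bash
ls; mkdir -p pics
python3 - <<'E'
from plant import ctrl,sensors,optics
import cv2,numpy as np
for n in ("top","scene"):
    p,d=optics.grab_frame(n)
    cv2.imwrite(f"pics/{n}0.png",cv2.resize(p[:,:,::-1],(800,600)) )
    cv2.imwrite(f"{n}0_raw.png",p[:,:,::-1]); np.save(f"{n}0_d.npy",d)
    c=optics.camera_params(n); print(n,c["mtx"].round(1).tolist(),c["R"].round(3).tolist(),c["t"].round(1).tolist())
print(optics.camera_params("wrist"), ctrl.tcp_to_tips, sensors.read_state())
E
```

```text
pics
top [[387.8, 0.0, 254.7], [0.0, 387.8, 190.3], [0.0, 0.0, 1.0]] [[-0.016, -1.0, -0.003], [-0.985, 0.016, -0.172], [0.172, -0.0, -0.985]] [141.4, 598.7, 1080.5]
scene [[415.3, 0.0, 253.6], [0.0, 415.3, 189.0], [0.0, 0.0, 1.0]] [[-0.298, 0.955, -0.0], [0.817, 0.255, -0.517], [-0.493, -0.154, -0.856]] [70.5, -447.1, 1317.5]
{'mtx': array([[297.31863964,   0.        , 247.44917097],
       [  0.        , 297.31863964, 189.72390334],
       [  0.        ,   0.        ,   1.        ]]), 'T_tool_cam': array([[ 4.01295397e-04, -9.63519113e-01, -2.67639232e-01,
         6.73495313e+01],
       [ 9.99999700e-01,  2.09427323e-04,  7.45436484e-04,
         1.29158242e-02],
       [-6.62191331e-04, -2.67639451e-01,  9.63518908e-01,
        -1.18183014e+02],
       [ 0.00000000e+00,  0.00000000e+00,  0.00000000e+00,
         1.00000000e+00]])} 25.0 {'t': 0.1, 'q': array([-1.45350874e+00,  2.07379290e-01,  1.54287684e+00, -2.90350897e-06,
        1.39353723e+00, -1.50526988e-01]), 'qvel': array([-7.15554048e-04, -3.58495760e-03, -2.11558317e-03,  1.32190187e-03,
       -1.61109424e-03,  1.17515668e-05]), 'tau': array([-1.30052060e-03, -3.84096336e+01, -2.92549682e+01, -1.93234082e-04,
        4.87775644e-03,  6.79064954e-06]), 'eef_pos': array([ 152.05285845, -553.83414498,  255.18539867]), 'eef_rot': array([[ 9.64351423e-01,  2.64624763e-01, -2.60361394e-04],
       [ 2.64624688e-01, -9.64349003e-01,  2.18524277e-03],
       [ 3.27190100e-04, -2.17624003e-03, -9.99997578e-01]]), 'force': array([-0.17431809, -0.28536473, -0.4179684 ]), 'wrist_torque': array([ 0.04207632,  0.01068866, -0.01307631]), 'grip_width': 85.53992161469397}
```

View pics/top0.png

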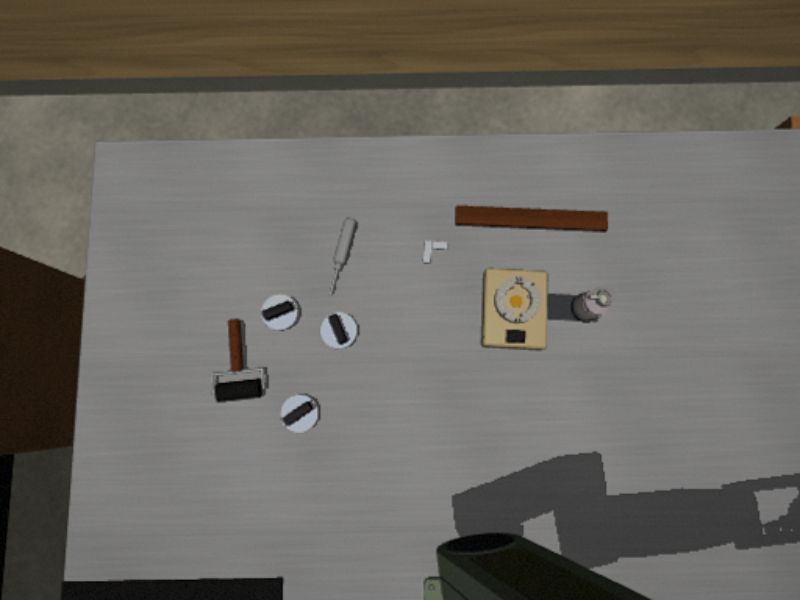

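View pics/scene0.png

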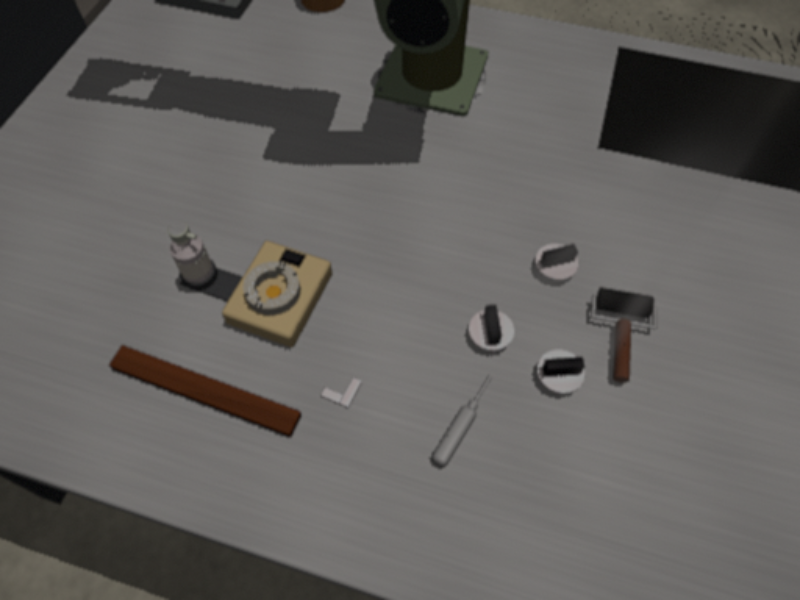

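Top view (800×600): there are three cap look-alikes, at (280,312), (339,330) and (300,413). The one farthest to the robot's right (−y, image right) is (339,330). The lamp is at (515,305) with its switch toward the robot, and the canister is at (592,304).

```bash
cat > h.py <<'E'
import numpy as np,cv2
from plant import ctrl,sensors,optics
def cast(n,uv,z,st=None):
    """pixels (N,2) -> world points on the plane z"""
    c=optics.camera_params(n); K=c["mtx"]; uv=np.atleast_2d(np.asarray(uv,float))
    a=(uv-K[:2,2])/K[0,0]
    if n=="wrist":
        th=np.linalg.norm(a,axis=1,keepdims=True)
        r=np.hstack([a/np.maximum(th,1e-9)*np.sin(th),np.cos(th)])
        T=c["T_tool_cam"]; Rw=st["eef_rot"]@T[:3,:3]; o=st["eef_rot"]@T[:3,3]+st["eef_pos"]
    else:
        r=np.hstack([a,np.ones((len(a),1))]); Rw=c["R"].T; o=-Rw@c["t"]
    r=r@Rw.T
    return (o+r*((z-o[2])/r[:,2])[:,None])
def blobs(m,amin=20):
    cs,_=cv2.findContours(m.astype(np.uint8),cv2.RETR_EXTERNAL,cv2.CHAIN_APPROX_NONE)
    return [c for c in cs if cv2.contourArea(c)>amin]
def rect(pts):
    """min-area rect of xy points: centre, long size, short size, yaw of long axis in deg (-90..90)"""
    (c,(w,h),a)=cv2.minAreaRect(np.asarray(pts[:,:2],np.float32))
    if w<h: w,h,a=h,w,a+90
    return np.round(c,1),round(w,1),round(h,1),round((a+90)%180-90,1)
def down(yaw):
    c,s=np.cos(yaw),np.sin(yaw)
    return np.array([[c,s,0],[s,-c,0],[0,0,-1.]])
def snap(name):
    st=sensors.read_state(); p,d=optics.grab_frame("wrist")
    cv2.imwrite(f"pics/{name}.png",cv2.resize(p[:,:,::-1],(768,576),interpolation=cv2.INTER_CUBIC))
    np.savez(f"{name}.npz",p=p,d=d,eef_pos=st["eef_pos"],eef_rot=st["eef_rot"]); return st,p,d
E
python3 - <<'E'
from h import *
p=cv2.imread("top0_raw.png"); hsv=cv2.cvtColor(p,cv2.COLOR_BGR2HSV)
cr=cv2.resize(p[150:280,120:420],None,fx=2.6,fy=2.6,interpolation=cv2.INTER_CUBIC); cv2.imwrite("pics/crop1.png",cr)
H,S,V=[hsv[...,i].astype(int) for i in range(3)]
roi=np.zeros(H.shape,bool); roi[100:275,120:420]=1
b=blobs((H>12)&(H<30)&(S>60)&(V>110)&roi,200)
for c in b: print("lamp",rect(cast("top",c[:,0],40)))
for c in blobs((V<60)&roi,30):
    m=c[:,0].mean(0); print("dark",m.round(0),rect(cast("top",c[:,0],50)))
for c in blobs((V>150)&(S<60)&roi,150):
    print("white",c[:,0].mean(0).round(0),rect(cast("top",c[:,0],22)))
E
```

```text
lamp (array([580.3, -87.6]), 147.0, 116.5, -3.8)
dark [190. 264.] (array([392.4, 317. ]), 56.3, 17.2, -55.4)
dark [152. 249.] (array([435.7, 425.9]), 88.0, 35.0, -86.4)
dark [330. 215.] (array([526.6, -83.4]), 32.4, 20.3, 89.1)
dark [153. 221.] (array([517.9, 425.8]), 90.2, 8.8, 5.9)
dark [216. 210.] (array([545.2, 244.7]), 55.5, 16.6, 21.7)
dark [178. 198.] (array([581.1, 357.4]), 56.4, 19.4, -68.7)
dark [365. 198.] (array([ 577.5, -192.9]), 90.0, 50.2, 89.1)
white [217. 212.] (array([545.6, 247.7]), 65.9, 65.4, -0.2)
```

View pics/crop1.png

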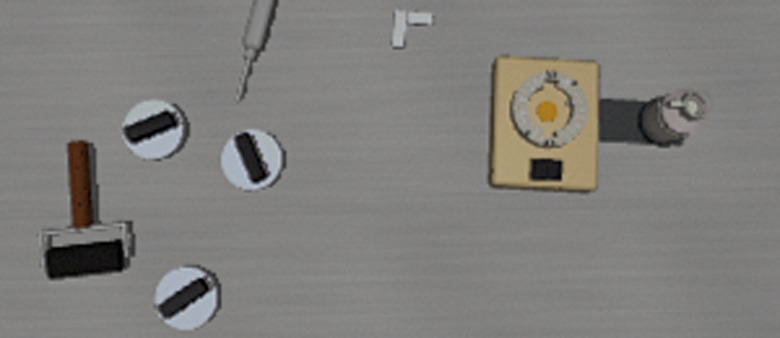

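The crop shows the chosen cap at (251,160), with its neighbours at (155,128) and (187,297). The socket is at (548,108) and the nozzle at about (690,103). Next I'll look from near with the wrist camera.

Run:
```python
from h import *
print(cast("top",[690/2.6+120,103/2.6+150],135).round(1))
ctrl.move_ptp([585,-150,260],down(0)); 
st,p,d=snap("w1"); print(st["t"],st["eef_pos"].round(1),st["q"].round(2))
```

```text
[[ 582.4 -221.2  135. ]]
2.225 [ 584.7 -151.   260. ] [-0.4   0.26  1.46 -0.    1.41  1.18]
```

View pics/w1.png

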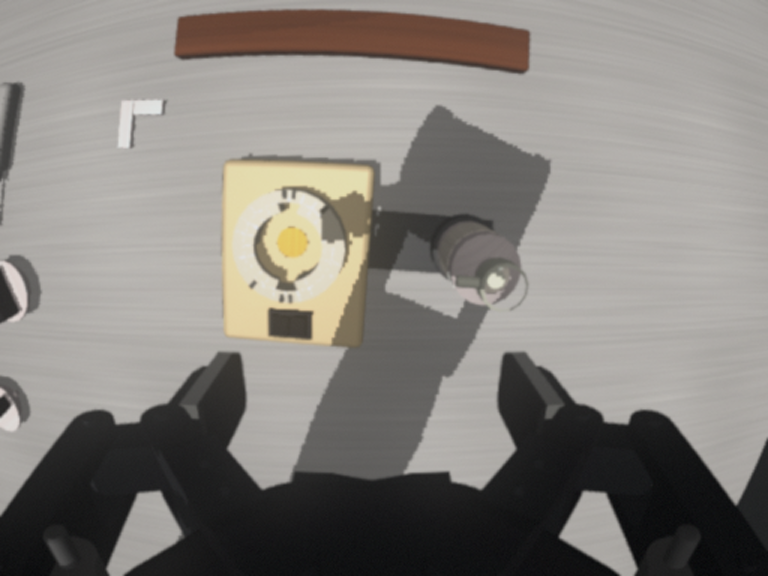

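Wrist view (768×576): the collar is centred at about (291,244), with slot mark pairs at (290,193) and (286,298) and single marks at (326,210) and (253,285). The nozzle top is at about (496,281). I'll turn these into positions.

```bash
cat >> h.py <<'E'
def cloud(p,d,st):
    c=optics.camera_params("wrist"); K=c["mtx"]; v,u=np.mgrid[:384,:512]
    a=np.dstack([u-K[0,2],v-K[1,2]])/K[0,0]; th=np.linalg.norm(a,axis=2,keepdims=True)
    r=np.dstack([a/np.maximum(th,1e-9)*np.tan(np.minimum(th,1.4)),np.ones_like(th)])*d[...,None]
    T=c["T_tool_cam"]; return (r@T[:3,:3].T+T[:3,3])@st["eef_rot"].T+st["eef_pos"]
E
python3 - <<'E'
from h import *
st=np.load("w1.npz"); p,d=st["p"],st["d"]
X=cloud(p,d,st); hsv=cv2.cvtColor(p,cv2.COLOR_RGB2HSV); H,S,V=[hsv[...,i].astype(int) for i in range(3)]
print("bench z",np.median(X[60:80,300:340,2][d[60:80,300:340]>0]))
w=slice(90,240),slice(130,260)
m=np.zeros(d.shape,bool); m[w]=1
box=m&(X[...,2]>34)&(d>0)&(S>55)&(H<32)
c=max(blobs(m&(X[...,2]>30)&(X[...,2]<90)&(d>0)),key=cv2.contourArea); print("lamp by depth",rect(cast("wrist",c[:,0],40,st)),cv2.contourArea(c))
rim=m&(np.abs(X[...,2]-62)<6)&(d>0)
c=max(blobs(rim),key=cv2.contourArea); P=cast("wrist",c[:,0],62,st)[:,:2].astype(np.float32)
print("rim z",np.median(X[rim,2]),"circle",cv2.minEnclosingCircle(P),cv2.fitEllipse(P))
m[:]=0; m[130:240,270:370]=1
noz=m&(d>0)&(X[...,2]>128)&(X[...,2]<145)
print("noz",noz.sum(),np.median(X[noz],axis=0)); c=max(blobs(noz,3),key=cv2.contourArea); print(cv2.minEnclosingCircle(cast("wrist",c[:,0],135,st)[:,:2].astype(np.float32)))
for n,uv,z in [("noz",(496,281),135),("s1",(290,193),64),("s2",(286,298),64),("h1",(326,210),64),("h2",(253,285),64),("orange",(292,241),40)]:
    print(n,cast("wrist",np.array(uv)/1.5,z,st).round(1))
img=cv2.resize(p[105:235,140:360,::-1],None,fx=3.6,fy=3.6,interpolation=cv2.INTER_CUBIC); cv2.imwrite("pics/crop2.png",img)
E
```

```text
bench z 0.6870541541262583
lamp by depth (array([582.2, -89.6]), 148.4, 118.7, -4.2) 11607.5
rim z 62.405592903345166 circle ((593.203369140625, -89.87232971191406), 42.85024642944336) ((593.1336059570312, -89.76591491699219), (83.50390625, 84.01268768310547), 36.37513732910156)
noz 351 [ 586.34565766 -217.51248445  133.28350839]
((584.182373046875, -221.57135009765625), 22.339580535888672)
noz [[ 586.7 -223.7  135. ]]
s1 [[632.3 -93.9  64. ]]
s2 [[554.5 -87.7  64. ]]
h1 [[ 619.6 -119.4   64. ]]
h2 [[564.6 -62.8  64. ]]
orange [[593.4 -89.9  40. ]]
```

View pics/crop2.png

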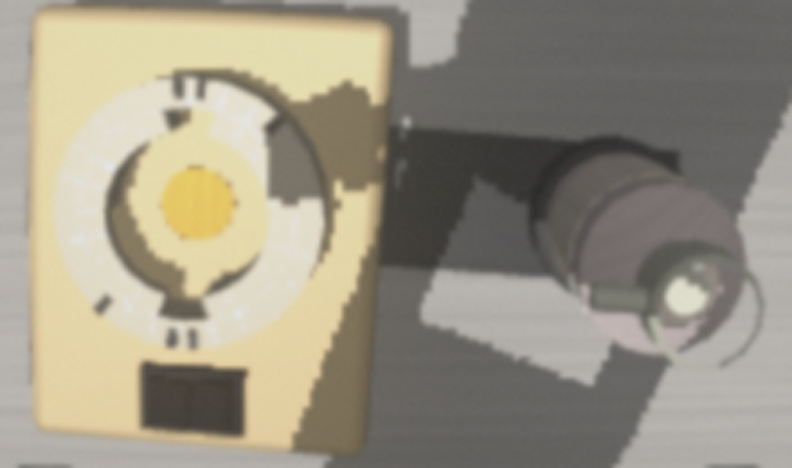

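Run:
```python
from h import *
R=down(0)
ctrl.gripper_to(0,40)
ctrl.move_ptp([583.5,-228,190],R)
f0=sensors.read_state()["force"]
def rep(s):
    st=sensors.read_state(); print(s,round(st["t"],2),st["eef_pos"].round(1),(st["force"]-f0).round(1),round(st["grip_width"],1))
rep("above")
print(ctrl.move_l([583.5,-228,163],vel=80,threshold=3)); rep("near")
print(ctrl.move_l([583.5,-228,145],vel=25,threshold=14)); rep("down")
ctrl.hold(0.3); rep("hold")
```

```text
above 3.54 [ 583.  -228.2  189. ] [0. 0. 0.] -0.1
False
near 4.03 [ 583.3 -227.4  162.4] [-0.6 -0.1  0.9] -0.5
True
down 4.54 [ 584.2 -228.4  154.1] [-1.5 -0.3  4.4] 0.0
hold 4.84 [ 584.2 -228.4  154. ] [-2.  -0.   6.2] -0.3
```

Run:
```python
from h import *
def rep(s):
    st=sensors.read_state(); print(s,round(st["t"],2),st["eef_pos"].round(1),st["force"].round(1),round(st["grip_width"],1))
print(ctrl.move_l([583.5,-228,150],vel=10,threshold=10)); rep("down"); ctrl.hold(0.2); rep("hold")
print(ctrl.move_l([583.5,-228,200],vel=60)); rep("up")
ctrl.move_ptp([545,246,235],down(np.radians(22)))
ctrl.gripper_to(85)
st,p,d=snap("w2"); rep("cap")
```

```text
True
down 5.1 [ 584.2 -228.4  154.2] [-1.   0.3  4.8] 0.4
hold 5.3 [ 584.2 -228.4  154.1] [-0.7  1.   4.8] 0.2
False
up 6.23 [ 583.2 -227.8  199.5] [ 0.1 -0.6 -0.5] -0.0
cap 8.81 [545.  246.1 235.1] [-0.  -0.5  1.2] 85.0
```

View pics/w2.png

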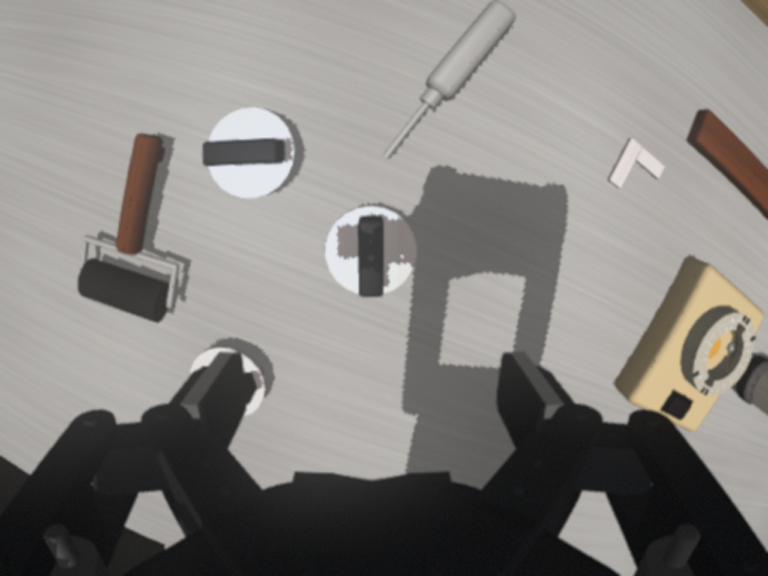

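The chosen cap is at (371,252). Its dark bar runs vertically in the image, parallel to tool x. The neighbours are at (250,152) and (228,380). Next I'll measure the bar and flange.

Run:
```python
from h import *
st=np.load("w2.npz"); p,d=st["p"],st["d"]
X=cloud(p,d,st); m=np.zeros(d.shape,bool); m[125:205,205:290]=1
fl=m&(d>0)&(X[...,2]>14)&(X[...,2]<80); c=max(blobs(fl),key=cv2.contourArea)
P=cast("wrist",c[:,0],22,st)[:,:2].astype(np.float32); print("flange",cv2.minEnclosingCircle(P),cv2.fitEllipse(P))
ba=m&(d>0)&(X[...,2]>41)&(X[...,2]<62); c=max(blobs(ba),key=cv2.contourArea)
print("bar depth",np.median(X[ba,2]),rect(cast("wrist",c[:,0],50,st)))
V=p.max(2); c=max(blobs(m&(V<75)),key=cv2.contourArea); print("bar dark",rect(cast("wrist",c[:,0],50,st)))
```

```text
flange ((545.7440795898438, 247.13446044921875), 35.351722717285156) ((546.2979125976562, 247.00840759277344), (68.2931137084961, 68.87024688720703), 114.34154510498047)
bar depth 50.1467612842261 (array([547. , 247.2]), 54.5, 17.0, 22.0)
bar dark (array([547.9, 248. ]), 54.5, 15.5, 22.3)
```

Run:
```python
from h import *
def rep(s):
    st=sensors.read_state(); print(s,round(st["t"],2),st["eef_pos"].round(1),st["force"].round(1),round(st["grip_width"],1))
R=down(np.radians(22.1)); x,y=546.5,247.1
ctrl.move_l([x,y,90],R,vel=150)
print(ctrl.move_l([x,y,51],R,vel=60,threshold=8)); rep("at")
ctrl.gripper_to(10,60); rep("grip")
ctrl.move_l([x,y,70],R,vel=40); rep("lift")
ctrl.move_l([x,y,225],R,vel=150)
ctrl.move_ptp([593.1,-89.8,225],down(np.radians(-4.4))); ctrl.hold(.2)
snap("w3"); rep("hover")
```

```text
False
at 10.72 [546.7 247.2  51. ] [ 0.6 -0.2 -0.3] 84.8
grip 11.35 [546.8 247.3  51.4] [-0.5  0.4  2. ] 16.6
lift 11.97 [546.5 247.1  70.1] [ 0.   1.1 -3.2] 17.5
hover 14.69 [593.2 -88.6 225. ] [ 0.2 -0.7 -2.4] 16.8
```

View pics/w3.png

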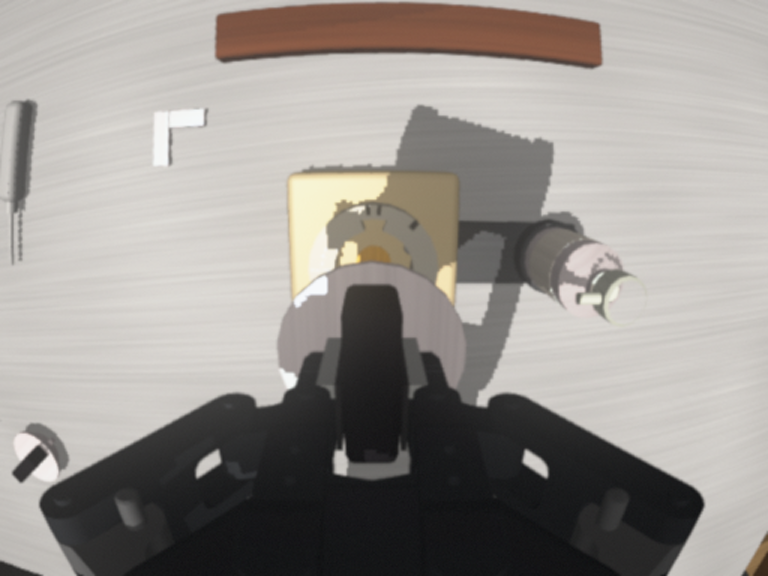

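The cap is held upright with its flange arc centred at about (371,355). Ahead of it are the socket's upper arc at (372,205) and the slot marks at (373,209). I'll fit both arcs.

Run:
```python
from h import *
from scipy.optimize import least_squares
st=np.load("w3.npz"); p,d=st["p"],st["d"]; X=cloud(p,d,st); e=st["eef_pos"]; R=st["eef_rot"]
def fit(P,r):
    f=least_squares(lambda c:np.hypot(P[:,0]-c[0],P[:,1]-c[1])-c[2],[*P.mean(0),r],loss="soft_l1",f_scale=.5); g=least_squares(lambda c:np.hypot(P[:,0]-c[0],P[:,1]-c[1])-r,P.mean(0)-[10,0],loss="soft_l1",f_scale=.5)
    return f.x.round(2),g.x.round(2),np.abs(g.fun).mean().round(2)
def outer(m,z,vmax,name,r,umin,umax):
    c=max(blobs(m),key=cv2.contourArea)[:,0]
    top={}
    for u,v in c: top[u]=min(v,top.get(u,999))
    uv=np.array([(u,v) for u,v in top.items() if umin<u<umax and v<vmax]); P=cast("wrist",uv,z,st)[:,:2]; print(name,len(P),fit(P,r)); return P
print("tool yaw",np.degrees(np.arctan2(R[1,0],R[0,0])),e)
fl=(d>0)&(X[...,2]>175)&(X[...,2]<204); print("flange z",np.median(X[fl&(np.arange(384)[:,None]<240),2]))
outer(fl,e[2]-29.2,230,"flange",35,186,309)
rim=(d>0)&(np.abs(X[...,2]-62)<7); print("rim z",np.median(X[rim,2]))
outer(rim,62,185,"rim",42,206,292)
lam=(d>0)&(X[...,2]>25)&(X[...,2]<80); c=max(blobs(lam),key=cv2.contourArea)[:,0]
t=c[(c[:,1]<125)&(c[:,0]>200)&(c[:,0]<298)]; P=cast("wrist",t,40,st); k=np.polyfit(P[:,1],P[:,0],1); print("lamp front edge x=",P[:,0].mean(),P[:,1].mean(),"yaw",-np.degrees(np.arctan(k[0])))
bar=(d>0)&(X[...,2]>e[2]-6)&(p.max(2)<70); 
V=p.max(2)
for v in (200,210,220,230):
    u=np.where(V[v,215:280]<70)[0]+215; Q=cast("wrist",[(u.min(),v),(u.max(),v)],e[2]-1.2,st); print(v,Q[:,:2].round(1).tolist())
```

```text
tool yaw -4.2759701500807585 [593.23077622 -88.36205968 224.97392323]
flange z 196.0790498024919
flange 122 (array([594.18, -88.72,  33.87]), array([592.9 , -88.61]), np.float64(0.24))
rim z 62.42329635597011
rim 85 (array([592.95, -89.8 ,  42.  ]), array([592.95, -89.8 ]), np.float64(0.26))
lamp front edge x= 655.5556573477769 -94.86395722500728 yaw -4.302650365584361
200 [[623.4, -84.0], [622.3, -98.3]]
210 [[619.0, -82.3], [617.8, -98.9]]
220 [[614.5, -82.3], [613.2, -98.7]]
230 [[609.8, -81.0], [608.5, -98.8]]
```

Run:
```python
from h import *
def rep(s):
    st=sensors.read_state(); print(s,round(st["t"],2),st["eef_pos"].round(1),st["force"].round(1),st["wrist_torque"].round(2),round(st["grip_width"],1),np.degrees(np.arctan2(st["eef_rot"][1,0],st["eef_rot"][0,0])).round(2)); return st
R=down(np.radians(-4.4)); T=np.array([593.2,-89.6])
ctrl.move_l([*T,122],R,vel=100); ctrl.hold(.3)
e=np.mean([rep("pre")["eef_pos"] for _ in range(3)],0)
print(ctrl.move_l([*T,95.5],R,vel=20,threshold=8)); rep("ins"); ctrl.hold(.2); rep("ins")
```

```text
pre 16.18 [593.5 -89.6 122.5] [-0.3  0.4 -2.1] [ 0.01 -0.    0.02] 17.1 -4.4
pre 16.18 [593.5 -89.6 122.5] [-0.3  0.4 -2.1] [ 0.01 -0.    0.02] 17.1 -4.4
pre 16.18 [593.5 -89.6 122.5] [-0.3  0.4 -2.1] [ 0.01 -0.    0.02] 17.1 -4.4
True
ins 17.54 [593.1 -89.5  96.3] [ 0.2 -0.5  4.3] [-0.13 -0.1  -0.  ] 17.0 -4.39
ins 17.74 [593.1 -89.5  96.3] [0.1 0.5 6.4] [-0.18 -0.14 -0.06] 16.7 -4.39
```

Seated: TCP z is 96.3 against 96.2 expected. Next, the twist in steps.

Run:
```python
from h import *
def rep(s):
    st=sensors.read_state(); print(s,round(st["t"],2),st["eef_pos"].round(1),st["force"].round(1),st["wrist_torque"].round(2),round(st["grip_width"],1),np.degrees(np.arctan2(st["eef_rot"][1,0],st["eef_rot"][0,0])).round(2),st["q"][5].round(2)); return st
for a in (-10,-20,-30,-40,-45.4):
    ctrl.move_ptp([593.1,-89.6,96.1],down(np.radians(a))); rep(a)
ctrl.hold(.4); snap("w4"); rep("end")
p,d=optics.grab_frame("scene"); cv2.imwrite("scene4_raw.png",p[:,:,::-1])
p,d=optics.grab_frame("top"); cv2.imwrite("top4_raw.png",p[:,:,::-1])
a=cv2.resize(cv2.imread("pics/w4.png")[120:420,220:560],(600,529)); cv2.imwrite("pics/w4c.png",a)
```

```text
-10 17.99 [593.4 -89.6  96.3] [0.1 1.  2.3] [-0.06 -0.01 -0.05] 16.8 -9.87 1.45
-20 18.28 [593.2 -89.9  96.3] [-0.2 -0.9  3.1] [-0.3   0.01 -0.02] 17.1 -19.74 1.62
-30 18.57 [593.2 -89.8  96.3] [ 0.1 -1.6  3.3] [-0.38  0.1  -0.02] 16.8 -29.69 1.79
-40 18.87 [593.2 -89.7  96.3] [-0.2 -1.3  4.2] [-0.27  0.06 -0.03] 16.8 -39.67 1.97
-45.4 19.12 [593.2 -89.6  96.3] [-0.1 -1.5  5.1] [-0.33  0.14  0.03] 17.0 -45.1 2.06
end 19.57 [593.2 -89.6  96.3] [-0.  -1.3  5.1] [-0.32  0.07  0.05] 16.9 -45.33 2.07
```

View pics/w4.png

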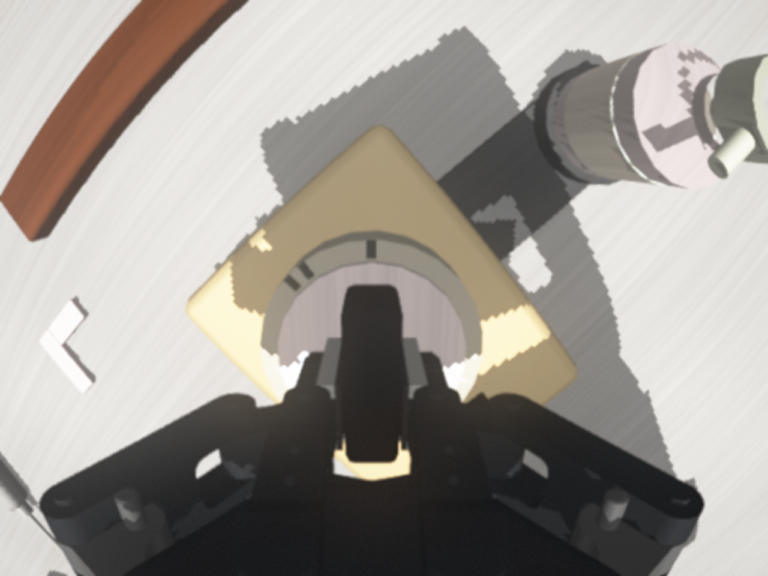

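The bar points straight at the single mark at (371,248). The slot pair sits to its left at (300,278), and the flange is on the rim. One last number, whether the nozzle came back up, then I hand in.

Run:
```python
from h import *
for n in ("w1","w3"):
    st=np.load(n+".npz"); X=cloud(st["p"],st["d"],st); m=(np.hypot(X[...,0]-582.5,X[...,1]+229)<14)&(X[...,2]>115)&(X[...,2]<145); print(n,m.sum(),np.percentile(X[m,2],[50,80,95]).round(1))
ctrl.finish_job(); s=sensors.read_state(); print(s["t"],s["grip_width"],s["eef_pos"])
```

```text
w1 125 [134.7 135.4 136.2]
w3 170 [134.  134.9 135.5]
the job is handed in; nothing more can be done
the job is handed in; nothing more can be done
```

I did the job in the order asked and handed it in at about 20 s on the robot's clock, with the gripper still holding the cap.

- **Nozzle:** I pressed it with the gripper shut until it met a solid stop with the tool tip at about 129 mm. A second push, stopping at a 10 N change, got no deeper. The steady push was only 5–6 N, so I judge the bottoming from the tip height and the two threshold stops. Depth readings put the nozzle top at about 135 mm both before and after, so it sprang back.
- **Cap:** I took the right-most of the three look-alikes, gripped by its bar at about 17 mm opening. It went down through the slots until the flange sat on the rim (tool height 96.3 mm, 96.2 expected).
- **Twist:** I turned it clockwise from −4.4° to −45.3°, about 41°. Wrist torque about the vertical stayed under 0.1 N m and there was no sign of the click. In the last wrist picture the bar points straight at the single halfway mark and has not slipped in the jaws.

No check failed. The only disagreement was a reading about 1.4 mm off the commanded position while hovering over the socket. It was gone on the approach, before the cap went in.

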